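# Put the fitters' tools away in the low tool cabinet

### The arm

A 6-joint arm with a two-finger parallel gripper is mounted at the origin on the work surface. World frame = base frame: x ahead of the robot, y to its left, z up, the work surface at z = 0. Lengths are in m, angles in rad, forces in N, time in s.
With the tool pointing down it reaches from about 0.25 to 0.725 m from the base axis. Payload 9.7 kg.
Tool frame: the origin (TCP) lies on the mounting face of the last link; the fingertips stand 173 mm ahead of it and the grasp point (between the pads) lies 155 mm ahead of it; z points along the fingers, y is the line along which they close (so a half turn about z gives the same grasp; the last joint's range is limited). The gripper opens to 85 mm and grips with 20 to 120 N. Pads are 22 mm wide; open, the fingers measure 114 mm over their backs; the gripper's body (76 mm by 85 mm) begins 54 mm behind the grasp point. The pads swing forward as they close: fully open they stand 13 mm farther back than shut.
Start: joints at [1.334, 0.087, 0.176, 1.66, 0, 1.571], TCP at [0.129, 0.535, 0.405] pointing down, gripper open.
Joint ranges: [-3.13, 3.13], [-0.85, 1.81], [-1.15, 1.24], [-2.2, 2.28], [-1.44, 1.52], [-3.14, 3.14]. Speed limits (rad/s): [2.22, 2.22, 2.57, 3.14, 3.14, 3.14].

### API

Orientations are given as a rotation vector (axis times angle).
In Python, from workcell import * gives the robot as it stands.
- The arm moves only by the tool apply_moves, never from a script. Its argument "targets" is a list of rows, each a list of 5 numbers: the closure in counts, from 0 (fully open) to 255 (shut), then the shift along the world's x, y, z in mm, then the turn about the world's z in degrees. A call has exactly 10 rows; each row shifts and turns the commanded pose from where the row before left it; what a row does not reach is not made up. A row lasts 1/12 s, in which the tool goes at most 41.7 mm and 7.16 degrees, less where a joint would pass 70% of its speed; a pose out of reach is approached as far as the arm can. A call with a gripper value outside its range is refused whole. The fingers move at their own pace and stop on an object; the grip force is fixed at half the most. Time passes only in rows, so rows that do not move let the fingers close, or fill a call up. It gives the time, the measured TCP pose, the force, the opening and the grip force at its end, in the units of the state.
- observe(): the state, without advancing time (a new reading comes with each control period).
- get_image(name): name is "scene" or "top" or "wrist"; returns a dict with "frame" (400x640x3 uint8, red, green, blue), "fx", "fy", "cx", "cy" (pixels), "pose" (4x4, takes a point from camera to world coordinates). Camera axes: x right, y up, looking along -z (the intrinsics and any distortion apply to the point x, -y, -z); pixel columns grow to the right and rows downward; lengths in m; the calibration is good to about 2 mm. The wrist camera is an equidistant fisheye: a pixel r from the principal point sees the ray r / f radians off the axis. A picture is of the moment at which its call begins. There is no depth.
- finish_job(): hands the job in; it is judged then, once.
Trained networks look in the newest picture that a camera, given by its name, has taken for a name from the list of things; names that differ only in an ending like _2 or _b are one class to them, and where a whole thing is asked for, a point or a joint stands for the part that bears it (a point fixed in the world has none). Each returns a list of dicts, best first, with "p" (0 to 1); they miss things now and then, are a little off and sometimes report something else, mostly with a low value. They report only what shows in the picture. A call takes as long as a camera call.
- masks_of(camera, target): "pixels" (400x640 bool, what is visible of it).
- spot_point(camera, target): "location" ([x, y, z] in m, in world coordinates, good to about 4 mm: a listed point, or the origin of a listed thing).
The state is a dict: "time": time; "q": joint angles; "qd": joint speeds; "effort": joint torques, N m; "ee_pos": TCP position; "orientation": TCP orientation; "ft_force": force on the tool from outside, world axes, zero at the start; "wrist_torque": the same for the moment, N m; "grip_width": finger opening in m; "finger_force": force on a finger pad.
Only numpy, scipy, OpenCV 4.12 (cv2) and the standard library are available. Lean on these libraries where they do the work, as an engineer would, in place of code of your own. Each camera call takes 0.05 s, during which the arm holds its last target. There are 200 camera calls.

### The job

The showcase is ready, so put the kit away: hang every hand tool lying on the bench by its ring on a hook at the back of the low cabinet, one tool to a hook, and take the two spring clamps off the glued caption stand and clip them, handles up and pushed well down, onto the cabinet's front board. Do not knock over the caption stand or shift it out of its place, and leave the tape roll, glue bottle and tape measure where they are.

Things in the scene. Friction and masses are not known exactly. Their poses are not given: they have to be found in the camera images.
- brush_handle (a point): Loose, may be absent. Flat brush: head 70 mm wide, 20 thick, dark bristles, 0.12 kg, lying flat; wooden handle 110 mm long, 24 wide, 20 thick. This point: middle of the handle, half-way up (10 mm above the bench). x along the handle to the ring (its centre 73.5 mm away), z up as it lies; the head lies towards -x and ends 119 mm from here.
- brush_ring (a point): Centre of the brush's rigid steel hanging ring, which lies in the plane of the flat tool: inside diameter 32 mm, wire 5 mm. Axes as the handle point's: x away from the handle, z square to the ring. Hanging, x points up and the hook bears 16 mm above here.
- knife_handle (a point): Loose, may be absent. Filling knife: thin steel blade (4 mm) widening to 78 mm, 0.12 kg, lying flat; wooden handle 110 mm long, 24 wide, 20 thick. This point: middle of the handle, half-way up (10 mm above the bench). x along the handle to the ring (its centre 73.5 mm away), z up as it lies; the head lies towards -x and ends 119 mm from here.
- knife_ring (a point): Centre of the filling knife's rigid steel hanging ring, which lies in the plane of the flat tool: inside diameter 32 mm, wire 5 mm. Axes as the handle point's: x away from the handle, z square to the ring. Hanging, x points up and the hook bears 16 mm above here.
- squeegee_handle (a point): Loose, may be absent. Window squeegee: T with a crossbar 100 mm wide, 20 thick, rubber lip, 0.12 kg, lying flat; wooden handle 110 mm long, 24 wide, 20 thick. This point: middle of the handle, half-way up (10 mm above the bench). x along the handle to the ring (its centre 73.5 mm away), z up as it lies; the head lies towards -x and ends 119 mm from here.
- squeegee_ring (a point): Centre of the squeegee's rigid steel hanging ring, which lies in the plane of the flat tool: inside diameter 32 mm, wire 5 mm. Axes as the handle point's: x away from the handle, z square to the ring. Hanging, x points up and the hook bears 16 mm above here.
- brush: The brush as a whole; origin 10 mm below the handle point.
- knife: The filling knife as a whole; origin 10 mm below the handle point.
- squeegee: The squeegee as a whole; origin 10 mm below the handle point.
- cabinet: Fixed plywood cabinet, open front, clear roof and back. Origin on the bench, mid-width; x into it, y left, z up. 350 mm wide outside, 320 inside. Roof (underside 320 mm high, top 335) and tall 15 mm cheeks run from x = 20 mm to the back wall, whose face is at x = 165. Before them a low tray: floor 15 mm high, rim 60, out to x = -95. Wire hooks on the back wall at y = -90, 0, 90.
- hook1 (a point): Right-hand hook: valley of the wire (8 mm thick), on its top, 250 mm above the bench, 133 mm behind the cabinet's origin; a ring comes to rest here. Outwards the wire rises at about 45 degrees to the tip (centre of its rounded end), 25 mm nearer the front (-x) and 16 mm higher than here; behind, it rises 10 mm to the back wall. Axes as the cabinet's.
- hook2 (a point): Middle hook: the same point as on hook1.
- hook3 (a point): Left-hand hook: the same point as on hook1.
- rail_mid (a point): Middle of the top edge of the cabinet's front board, 60 mm above the bench: upright, 12 mm thick (x), 320 mm long (y, between the tray's sides). Free space before it and behind it (tray floor 45 mm below this edge). The clamps belong anywhere along it. Axes as the cabinet's.
- clamp1_pin (a point): Spring clamp like a big clothes-peg, loose, 75 g, upright on the right half (-y) of the stand's board at the start: two steel levers hinged on a pin along y, jaws down, handles up. This point: middle of the pin. Jaw pads reach 12 to 44 mm below it, 26 mm wide, 7 thick. A board can enter to 4 mm below the pin's axis. Axes: x from front lever to back lever, z up.
- clamp1_grip (a point): Midway between the beads at the handles' ends, 50 mm above the pin, when the clamp holds 12 mm (fixed to the front lever). Beads: 10 mm thick, 36 long (y), 58 mm over their outsides, 36 when fully squeezed. Squeezing them along x (7 N, 12 N fully) opens the jaws; let go, it springs shut. Axes as the pin's.
- clamp1_lever (a joint): Opening of clamp1 (rad): 0 with the jaws parallel and 12 mm apart, 0.45 squeezed fully open (jaw ends about 32 mm apart), -0.2 sprung shut on nothing.
- clamp2_pin (a point): A second, equal spring clamp, on the left half (+y) of the stand's board at the start: same point as clamp1_pin.
- clamp2_grip (a point): The second clamp: same point as clamp1_grip.
- clamp2_lever (a joint): Opening of clamp2, as clamp1_lever.
- stand: Caption stand, loose, 0.6 kg: upright board 150 mm wide (y), 12 thick (x), 30 to 120 mm above the bench, glued on a foot 80 x 150 x 30 mm. The clamps start on its top edge, their pins 12 mm above it. Origin: centre of the foot's underside.
- tape_roll: Bystander: roll of paper tape lying flat, 90 mm across, 24 high. Origin under its centre.
- glue_bottle: Bystander: glue bottle, 44 mm across, 110 high. Origin under its centre.
- tape_measure: Bystander: tape measure, 62 x 34 x 60 mm. Origin under its centre.

How it is judged:
At the end, for the whole second after the job is handed in: Each tool present hangs upright (0.35 rad) and still, ring centre within 28 mm of a hook's valley, one per hook. Both clamps upright (0.25 rad) and gripping the front board: pin within 10 mm of its mid-plane, at most 24 mm above its top edge. Stand and bystanders left ((distance between brush_ring and hook1 below 0.028 m or distance between brush_ring and hook2 below 0.028 m or distance between brush_ring and hook3 below 0.028 m) and angle between each of brush_ring, knife_ring, squeegee_ring's own x axis and vertical below 0.35 rad and linear speed of each of brush, knife, squeegee below 0.15 m/s and (distance between knife_ring and hook1 below 0.028 m or distance between knife_ring and hook2 below 0.028 m or distance between knife_ring and hook3 below 0.028 m) and (distance between squeegee_ring and hook1 below 0.028 m or distance between squeegee_ring and hook2 below 0.028 m or distance between squeegee_ring and hook3 below 0.028 m) and not (distance between brush_ring and knife_ring below 0.05 m) and not (distance between brush_ring and squeegee_ring below 0.05 m) and not (distance between knife_ring and squeegee_ring below 0.05 m) and x of clamp1_pin in the frame of rail_mid between -0.01 and 0.01 m and y of clamp1_pin in the frame of rail_mid between -0.155 and 0.155 m and z of each of clamp1_pin, clamp2_pin in the frame of rail_mid below 0.024 m and angle between each of clamp1_grip, clamp2_grip's own z axis and vertical below 0.25 rad and value of joint each of clamp1_lever, clamp2_lever above -0.06 rad and x of clamp2_pin in the frame of rail_mid between -0.01 and 0.01 m and y of clamp2_pin in the frame of rail_mid between -0.155 and 0.155 m); the robot touches nothing.
It fails at once if the roll of paper tape is shifted more than 30 mm (distance of tape_roll from where it was at the start of the episode above 0.03 m).
It fails at once if the glue bottle is shifted more than 30 mm (distance of glue_bottle from where it was at the start of the episode above 0.03 m).
It fails at once if the tape measure is shifted more than 30 mm (distance of tape_measure from where it was at the start of the episode above 0.03 m).
It fails at once if the caption stand is tipped over (0.5 rad) or shifted more than 50 mm (angle between stand's own z axis and vertical above 0.5 rad or distance of stand from where it was at the start of the episode above 0.05 m).
Of brush, knife, squeegee only 2 to 3 are there at a start; the rules pass over those that are not, and their reading is None.
At some moment in a run one of brush, knife, squeegee may be knocked a few centimetres aside while the robot is not near it.
It also fails if it takes over 208 s, if anything falls off the work surface, if the arm or the gripper's body presses on something with over 40 N, if the wrist force passes 120 N, or if a joint passes its speed limit or range.

## Working session

There is one attempt and no reset: what is moved stays moved. The work goes in short steps, Python scripts to look and compute and a tool call to move; the robot and the scene stay as the last step left them, time stands still between calls to the robot, and variables do not carry over. Pictures are saved under pics/ and viewed, at most 14 in all, crops included, and the job is handed in when it is done.

Besides the shell and the picture viewer there is one more tool, called as name(argument=value, ...) on one line, values as JSON. apply_moves: Moves the arm, as the interface text tells. Its arguments: {"type":"object","properties":{"targets":{"type":"array"}},"required":["targets"]}

```bash
ls; mkdir -p pics; cat > h.py <<'E'
from workcell import *
import numpy as np, cv2
def save(cam,name):
    im=get_image(cam); cv2.imwrite(f'pics/{name}.png',im['frame'][:,:,::-1]); return im
def sp(cam,names):
    for n in names:
        try: r=spot_point(cam,n)
        except Exception as e: print(n,e); continue
        print(cam,n,[(round(d['p'],2),np.round(np.array(d['location'])*1000).astype(int).tolist()) for d in r[:3]])
E
python3 - <<'E'
from h import *
s=observe();print({k:np.round(v,3).tolist() for k,v in s.items()})
for c in('scene','top'):
    im=save(c,c+'0');print(c,np.round(im['pose'],3).tolist(),im['fx'])
    sp(c,['brush_handle','brush_ring','knife_handle','knife_ring','squeegee_handle','squeegee_ring','cabinet','hook1','hook2','hook3','rail_mid','clamp1_pin','clamp1_grip','stand','tape_roll','glue_bottle','tape_measure'])
E
```

```text
pics
{'time': 0.0, 'q': [1.334, 0.087, 0.175, 1.66, 0.0, 1.571], 'qd': [-0.001, -0.002, -0.0, 0.001, -0.0, -0.002], 'effort': [0.0, -52.039, 46.48, 0.016, 0.0, -0.0], 'ee_pos': [0.129, 0.535, 0.404], 'orientation': [-0.371, -3.119, 0.002], 'ft_force': [0.168, -0.404, 0.158], 'wrist_torque': [0.046, -0.005, -0.008], 'finger_force': 0.0, 'grip_width': 0.086}
scene [[0.99, 0.107, -0.087, 0.405], [-0.138, 0.743, -0.655, -0.783], [-0.005, 0.66, 0.751, 1.037], [0.0, 0.0, 0.0, 1.0]] 421.01011052213346
scene brush_handle [(0.57, [457, 278, 12])]
scene brush_ring []
scene knife_handle [(0.69, [422, 404, 10])]
scene knife_ring [(0.85, [493, 426, 8])]
scene squeegee_handle [(0.94, [454, 147, 9])]
scene squeegee_ring [(0.74, [529, 143, 9]), (0.64, [622, 236, 182])]
scene cabinet [(0.73, [525, -131, 2]), (0.44, [629, 313, 182])]
scene hook1 []
scene hook2 []
scene hook3 []
scene rail_mid [(0.69, [439, -125, 57])]
scene clamp1_pin [(0.56, [621, 232, 133])]
scene clamp1_grip [(0.57, [338, -346, 4]), (0.37, [622, 232, 182])]
scene stand [(0.44, [623, 270, 2])]
scene tape_roll [(0.68, [339, -350, 0])
[... 589 characters left out ...]
75, [527, -129, 2])]
top hook1 [(0.35, [614, 234, 131]), (0.24, [443, -123, 60])]
top hook2 [(0.35, [614, 234, 131]), (0.24, [443, -123, 60])]
top hook3 [(0.35, [614, 234, 131]), (0.24, [443, -123, 60])]
top rail_mid [(0.71, [440, -123, 61])]
top clamp1_pin [(0.71, [629, 313, 133]), (0.66, [617, 230, 130]), (0.46, [340, -352, -2])]
top clamp1_grip [(0.75, [620, 234, 182]), (0.17, [616, 234, 130])]
top stand [(0.76, [625, 269, 0]), (0.48, [494, 426, 13])]
top tape_roll [(0.92, [341, -350, 0]), (0.32, [458, 146, -2])]
top glue_bottle [(0.75, [487, -427, 3]), (0.59, [628, 272, -1]), (0.26, [525, -131, -1])]
top tape_measure [(0.75, [611, 426, 4]), (0.47, [459, 148, -1]), (0.41, [459, 277, 10])]
```

View pics/scene0.png

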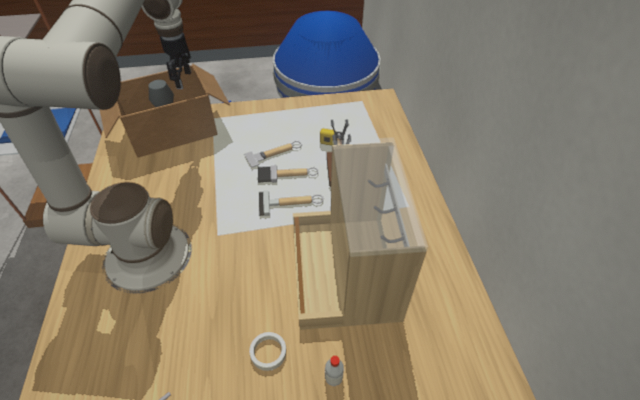

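View pics/top0.png

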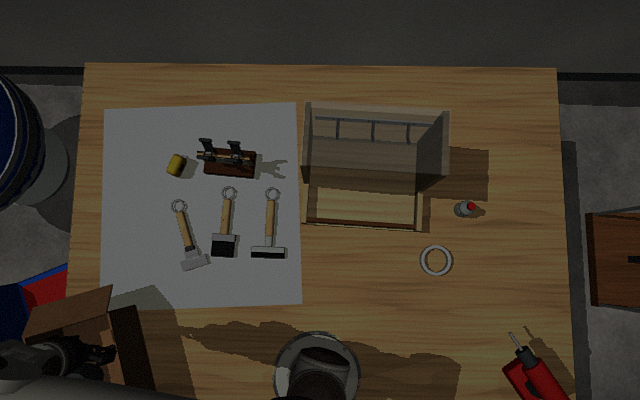

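Both views show the same scene. In the top view the knife, brush and squeegee are near (185,240), (225,220) and (272,225), with their rings towards +x. The stand with the clamps is near (230,160), the cabinet sits at right with a slight yaw, and the hooks are at about (338,130), (373,130) and (408,132). I'll zoom in and check the cabinet geometry against the pixels.

```bash
cat >> h.py <<'E'
def ray(im,u,v,z):
    d=np.array([(u-im['cx'])/im['fx'],-(v-im['cy'])/im['fy'],-1]);P=im['pose'];w=P[:3,:3]@d;o=P[:3,3]
    return np.round((o+w*(z-o[2])/w[2])*1000,1)
def proj(im,p):
    P=im['pose'];c=P[:3,:3].T@(np.asarray(p)/1000-P[:3,3])
    return np.array([im['cx']-im['fx']*c[0]/c[2], im['cy']+im['fy']*c[1]/c[2]])
from scipy.spatial.transform import Rotation as R
def st():
    s=observe();y=R.from_rotvec(s['orientation']).as_matrix()
    print('t',round(s['time'],2),'p',np.round(np.array(s['ee_pos'])*1000,1),'yaw(y axis)',round(np.degrees(np.arctan2(y[1,1],y[0,1])),1),'tilt',round(np.degrees(np.arccos(-y[2,2])),1),'w',s['grip_width'],'F',np.round(s['ft_force'],1),'ff',s['finger_force'],'q',np.round(s['q'],2))
E
python3 - <<'E'
from h import *
st()
T=get_image('top');S=get_image('scene')
for n,f in(('scene',S),('top',T)):print({k:v for k,v in f.items() if k in('cx','cy')})
def ov(im,x0,y0,x1,y1,k,name):
    f=cv2.resize(im['frame'][y0:y1,x0:x1],None,fx=k,fy=k,interpolation=cv2.INTER_CUBIC)[:,:,::-1].copy()
    a=np.radians(-4);o=np.array([526,-130,0])
    c=lambda x,y,z:o+[x*np.cos(a)-y*np.sin(a),x*np.sin(a)+y*np.cos(a),z]
    def L(p,q,col):
        p,q=[tuple(int(t) for t in (proj(im,c(*m))-[x0,y0])*k) for m in(p,q)];cv2.line(f,p,q,col,1)
    L((-95,-160,60),(-95,160,60),(0,0,255));L((-83,-160,60),(-83,160,60),(0,0,255))
    L((20,-175,335),(20,175,335),(0,255,0));L((165,-160,335),(165,160,335),(0,255,0));L((20,-175,335),(165,-175,335),(0,255,0));L((20,175,335),(165,175,335),(0,255,0))
    for y in(-90,0,90):L((133,y,246),(108,y,266),(255,0,255));L((133,y,246),(165,y,256),(255,0,255))
    cv2.imwrite(f'pics/{name}.png',f)
ov(T,290,90,460,240,4,'ovtop');ov(S,280,130,440,330,3,'ovsc')
cv2.imwrite('pics/tools.png',cv2.resize(T['frame'][120:280,150:300],None,fx=4,fy=3.7)[:,:,::-1])
E
```

```text
t 1.8 p [129.  534.7 404.7] yaw(y axis) 76.4 tilt 0.0 w 0.08549977948537445 F [-0.1 -0.3 -0.3] ff 0.0 q [ 1.33  0.09  0.18  1.66 -0.    1.57]
{'cx': 316.03208530237106, 'cy': 205.85110579019673}
{'cx': 319.244067282041, 'cy': 195.31883303000933}
```

View pics/ovtop.png

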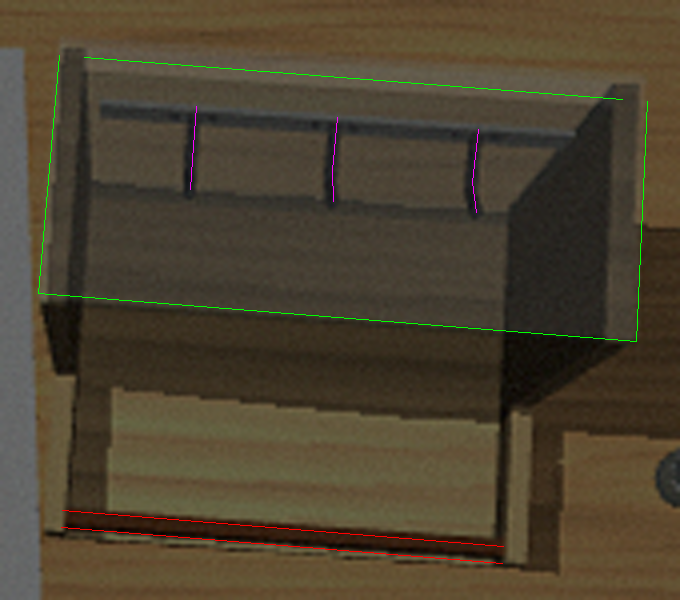

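View pics/ovsc.png

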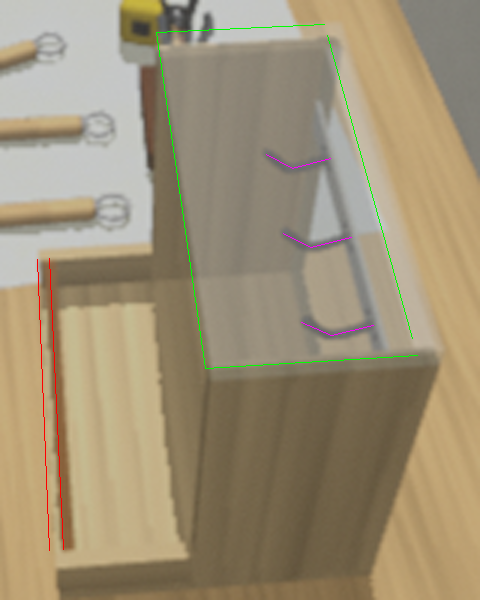

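View pics/tools.png

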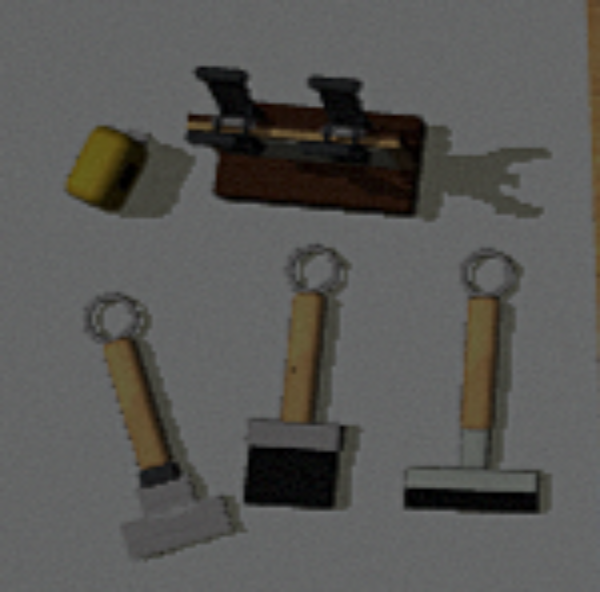

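The overlay of cabinet origin (526,-130) at yaw -4° fits the rail, roof and hooks within 1-2 px. In the tools crop, all tools lie with rings up-image; the squeegee has a narrow stem below its handle and the brush has a 70 mm ferrule. The roof blocks a downward gripper, so my plan is to hold each tool level at its rear end, thread the ring over the hook tip and let it swing down. Squeegee goes to hook3, brush to hook2 and knife to hook1.

apply_moves(targets=[[0, 22, -30, -8, 0.7], [0, 22, -30, -8, 0.7], [0, 22, -30, -8, 0.7], [0, 22, -30, -8, 0.7], [0, 22, -30, -8, 0.7], [0, 22, -30, -8, 0.7], [0, 22, -30, -8, 0.7], [0, 22, -30, -8, 0.7], [0, 22, -30, -8, 0.7], [0, 22, -30, -8, 0.7]])

```text
time: 2.73
ee_pos: [0.3496, 0.233, 0.3246]
orientation: [0.179, 3.136, 0.001]
ft_force: [0.2, -0.2, 0.0]
grip_width: 0.085
finger_force: 0.0
```

apply_moves(targets=[[0, 22, -28, -5, 0.7], [0, 22, -28, -5, 0.7], [0, 16, -28, -5, 0.5], [0, 0, 0, 0, 0], [0, 0, 0, 0, 0], [0, 0, 0, 0, 0], [0, 0, 0, 0, 0], [0, 0, 0, 0, 0], [0, 0, 0, 0, 0], [0, 0, 0, 0, 0]])

```text
time: 3.57
ee_pos: [0.4087, 0.1513, 0.3098]
orientation: [0.125, 3.139, 0.0]
ft_force: [-1.1, -0.2, -0.3]
grip_width: 0.0855
finger_force: 0.0
```

```bash
python3 - <<'E'
from h import *
st()
save('wrist','w1');get_image('top')
for c in('wrist','top'): sp(c,['squeegee_handle','squeegee_ring'])
E
```

```text
t 3.57 p [408.7 151.3 309.8] yaw(y axis) 85.4 tilt 0.0 w 0.08546093764018686 F [-1.1 -0.2 -0.3] ff 0.0 q [ 0.35 -0.2  -0.28  1.49  0.    0.43]
wrist squeegee_handle [(0.71, [457, 142, 7]), (0.35, [460, 278, -1]), (0.33, [422, 406, -1])]
wrist squeegee_ring [(0.73, [531, 142, 12])]
top squeegee_handle [(0.75, [460, 146, 8])]
top squeegee_ring [(0.85, [529, 137, 14]), (0.63, [461, 145, 9])]
```

View pics/w1.png

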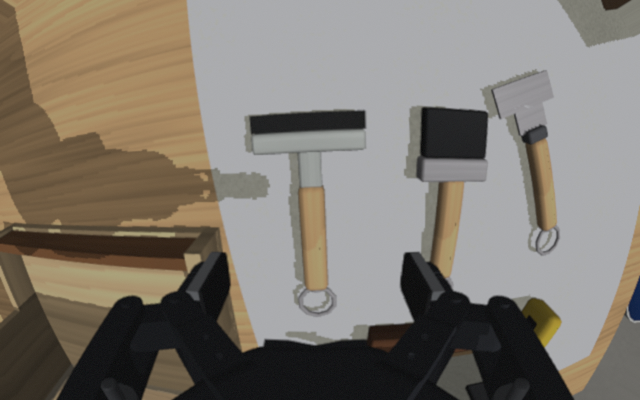

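The wrist view shows the squeegee at (310,200) centred between the fingers, with the brush and knife to its right. Next I descend and grip it.

apply_moves(targets=[[0, 1, -2, -25, 0], [0, 0, 0, -25, 0], [0, 0, 0, -25, 0], [0, 0, 0, -25, 0], [0, 0, 0, -20, 0], [0, 0, 0, -10, 0], [0, 0, 0, -4, 0], [255, 0, 0, 0, 0], [255, 0, 0, 0, 0], [255, 0, 0, 0, 0]])

```text
time: 4.7
ee_pos: [0.4106, 0.1488, 0.177]
orientation: [0.128, 3.137, 0.001]
ft_force: [-0.4, -0.0, 0.4]
grip_width: 0.0514
finger_force: 0.0
```

apply_moves(targets=[[255, 0, 0, 0, 0], [255, 0, 0, 0, 0], [255, 0, 0, 0, 0], [255, 0, 0, 0, 0], [255, 0, 0, 0, 0], [255, 0, 0, 20, 0], [255, 0, 0, 30, 0], [255, 0, 0, 30, 0], [255, 0, 0, 30, 0], [255, 0, 0, 30, 0]])

```text
time: 5.53
ee_pos: [0.4097, 0.1485, 0.3173]
orientation: [0.128, 3.139, 0.0]
ft_force: [0.6, -0.2, -0.5]
grip_width: 0.0226
finger_force: 59.0
```

apply_moves(targets=[[255, -2, 0, 30, 0], [255, -3, -10, 30, 0], [255, -3, -20, 30, 0], [255, -3, -25, 25, 0], [255, -3, -25, 25, 0.6], [255, -3, -25, 0, 0], [255, -3, -25, 0, 0], [255, -2, -25, 0, 0], [255, -1, -15, 0, 0], [255, 0, -8, 0, 0]])

```text
time: 6.37
ee_pos: [0.3866, -0.0308, 0.456]
orientation: [0.114, 3.139, -0.0]
ft_force: [0.1, 0.0, -1.6]
grip_width: 0.0224
finger_force: 59.0
```

```bash
python3 - <<'E'
from h import *
st()
save('wrist','w2');save('scene','s2');get_image('top')
for c in('wrist','top','scene'): sp(c,['squeegee_handle','squeegee_ring','rail_mid','hook1'])
E
```

```text
t 6.37 p [386.6 -30.8 456. ] yaw(y axis) 85.8 tilt 0.0 w 0.022392043978459033 F [ 0.1  0.  -1.6] ff 59.03338015079498 q [-0.08 -0.27 -0.05  1.79 -0.   -0.01]
wrist squeegee_handle [(0.95, [433, -33, 286])]
wrist squeegee_ring [(0.58, [423, 402, -3]), (0.52, [535, 275, 14]), (0.5, [628, 309, 131])]
wrist rail_mid [(0.75, [440, -125, 62])]
wrist hook1 []
top squeegee_handle []
top squeegee_ring [(0.61, [510, -38, 292])]
top rail_mid [(0.51, [629, 313, 134])]
top hook1 []
scene squeegee_handle []
scene squeegee_ring [(0.76, [507, -36, 289]), (0.44, [633, 312, 182])]
scene rail_mid [(0.73, [442, -124, 58]), (0.59, [632, 309, 184]), (0.2, [460, 278, 13])]
scene hook1 [(0.36, [455, 279, 13])]
```

View pics/s2.png

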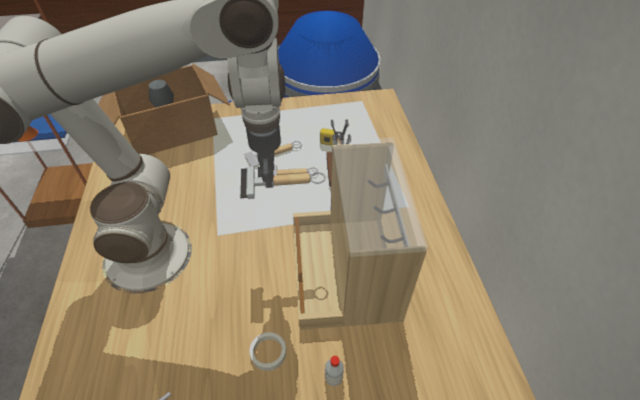

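The scene view shows the squeegee held level in front of the cabinet, its ring near (318,177), which fits the measured ring at (508,-37,290). Next I move in over the hook3 tip.

apply_moves(targets=[[255, 15, -1, 0, 0], [255, 20, -2, 0, 0], [255, 20, -2, 0, 0], [255, 20, -1, 0, 0], [255, 20, -1, 0, 0], [255, 15, -1, 0, 0], [255, 10, -1, 0, 0], [255, 4, -1, 0, 0], [255, 0, 0, 0, 0], [255, 0, 0, 0, 0]])

```text
time: 7.95
ee_pos: [0.5106, -0.0394, 0.4558]
orientation: [-0.112, -3.139, 0.0]
ft_force: [-0.4, 0.4, -0.8]
grip_width: 0.0224
finger_force: 59.0
```

```bash
python3 - <<'E'
from h import *
st()
T=get_image('top');S=get_image('scene')
for c in('wrist','top','scene'): sp(c,['squeegee_ring'])
a=cv2.resize(T['frame'][90:190,290:410],None,fx=4,fy=4,interpolation=2);b=cv2.resize(S['frame'][140:240,300:430],None,fx=4,fy=4,interpolation=2)[:, :320]
cv2.imwrite('pics/c3.png',np.hstack([cv2.convertScaleAbs(a,alpha=1.8),b[:400]])[:,:,::-1])
E
```

```text
t 7.95 p [510.6 -39.4 455.8] yaw(y axis) 85.9 tilt 0.0 w 0.02242307167233873 F [-0.4  0.4 -0.8] ff 59.03220355510712 q [-0.08  0.02  0.21  1.76 -0.   -0.01]
wrist squeegee_ring [(0.58, [423, 402, -3]), (0.52, [535, 275, 14]), (0.5, [628, 309, 131])]
top squeegee_ring []
scene squeegee_ring []
```

View pics/c3.png

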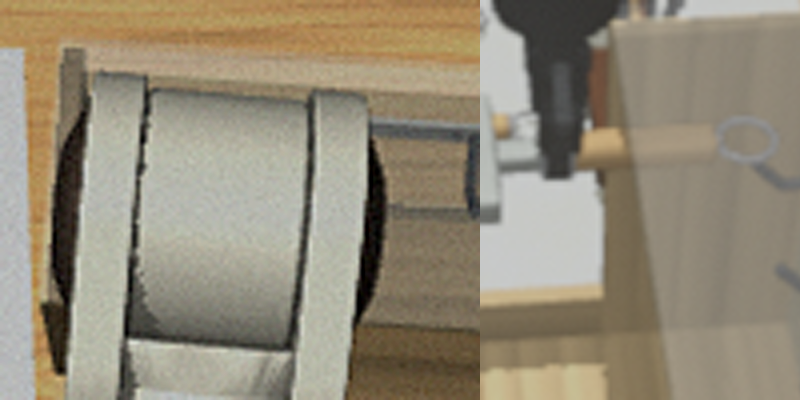

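The arm hides the hook from the top camera. In the scene view the ring is at about (366.5,174.8) and the hook tip at about (369.5,181), so the ring is over the tip.

```bash
python3 - <<'E'
from h import *
S=get_image('scene')
r=ray(S,366.5,174.8,.289);t=ray(S,369.5,181.2,.266);print(r,t)
a=np.radians(-4)
M=np.array([[np.cos(a),-np.sin(a)],[np.sin(a),np.cos(a)]])
for p in(r,t):print('cab',M.T@(p[:2]-[525,-130]))
E
```

```text
[632.6 -45.9 289. ] [642.1 -47.2 266. ]
cab [101.47137237  91.4009332 ]
cab [111.03891426  90.76678644]
```

apply_moves(targets=[[255, 1, -1, -5, 0], [255, 0, 0, -5, 0], [255, 0, 0, -5, 0], [255, 0, 0, -3, 0], [255, 0, 0, -2, 0], [255, 0, 0, -2, 0], [255, 0, 0, -2, 0], [255, 0, 0, 0, 0], [255, 0, 0, 0, 0], [255, 0, 0, 0, 0]])

```text
time: 9.08
ee_pos: [0.512, -0.0403, 0.4319]
orientation: [0.111, 3.139, -0.0]
ft_force: [-0.3, 0.8, -1.2]
grip_width: 0.0227
finger_force: 59.0
```

apply_moves(targets=[[255, 0, 0, -1, 0], [255, 0, 0, -1, 0], [255, 0, 0, -1, 0], [255, 0, 0, -1, 0], [255, 0, 0, 0, 0], [255, 0, 0, 0, 0], [255, 0, 0, 0, 0], [255, 0, 0, 0, 0], [255, 0, 0, 0, 0], [255, 0, 0, 0, 0]])

```text
time: 9.92
ee_pos: [0.5121, -0.0404, 0.4278]
orientation: [0.112, 3.139, 0.0]
ft_force: [1.0, 0.3, 0.4]
grip_width: 0.0228
finger_force: 59.3
```

```bash
python3 - <<'E'
from h import *
st()
S=get_image('scene')
cv2.imwrite('pics/c4.png',cv2.resize(S['frame'][150:210,320:400],None,fx=7,fy=7,interpolation=2)[:,:,::-1])
E
```

```text
t 9.92 p [512.1 -40.4 427.8] yaw(y axis) 85.9 tilt 0.0 w 0.022756359582452777 F [1.  0.3 0.4] ff 59.28727626800537 q [-0.08  0.01  0.14  1.7   0.   -0.01]
```

View pics/c4.png

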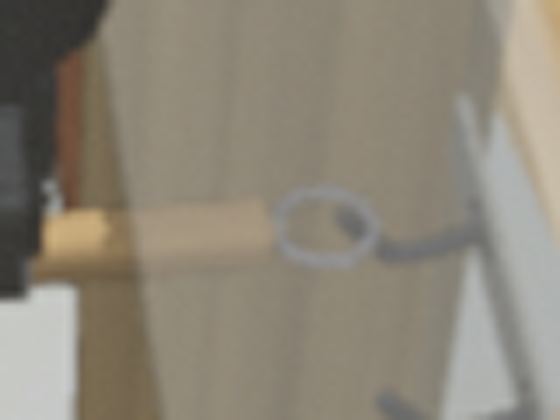

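The crop shows the hook tip at (350,220) poking up through the ring, whose centre is at (325,228). It is threaded, so I release.

apply_moves(targets=[[0, 0, 0, 0, 0], [0, 0, 0, 0, 0], [0, 0, 0, 0, 0], [0, 0, 0, 0, 0], [0, 0, 0, 0, 0], [0, 0, 0, 0, 0], [0, 0, 0, 0, 0], [0, 0, 0, 0, 0], [0, -10, 0, 0, 0], [0, -30, 0, 0, 0]])

```text
time: 10.8
ee_pos: [0.4732, -0.0404, 0.4263]
orientation: [-0.111, -3.138, -0.0]
ft_force: [-0.5, -0.8, 1.1]
grip_width: 0.0853
finger_force: 0.0
```

apply_moves(targets=[[0, -30, 0, 0, 0], [0, -30, 10, 0, 0], [0, -30, 25, 0, 0], [0, -20, 30, 0, 0], [0, 0, 40, -10, 0], [0, 0, 40, -20, 0], [0, 0, 40, -20, 0], [0, 0, 40, -20, 0], [0, 0, 40, -20, 0], [0, 0, 40, -20, 0]])

```text
time: 11.63
ee_pos: [0.3608, 0.2525, 0.3239]
orientation: [0.111, 3.139, 0.001]
ft_force: [0.8, 0.4, -0.1]
grip_width: 0.0855
finger_force: 0.0
```

```bash
python3 - <<'E'
from h import *
st()
get_image('top');save('scene','s5');get_image('wrist')
for c in('top','scene'): sp(c,['squeegee_ring','squeegee_handle'])
for c in('wrist','top','scene'): sp(c,['brush_ring','brush_handle'])
E
```

```text
t 11.63 p [360.8 252.5 323.9] yaw(y axis) 86.0 tilt 0.1 w 0.08547871400417041 F [ 0.8  0.4 -0.1] ff 0.0 q [ 0.61 -0.19 -0.25  1.51 -0.    0.68]
top squeegee_ring []
top squeegee_handle [(0.55, [442, -120, 60])]
scene squeegee_ring []
scene squeegee_handle []
wrist brush_ring [(0.67, [534, 276, 12])]
wrist brush_handle [(0.65, [455, 280, 9])]
top brush_ring [(0.61, [530, 276, 7])]
top brush_handle [(0.83, [460, 278, 8]), (0.6, [622, 234, 182]), (0.51, [632, 304, 184])]
scene brush_ring [(0.92, [532, 274, 12])]
scene brush_handle [(0.74, [461, 276, 11]), (0.62, [423, 404, 11])]
```

View pics/s5.png

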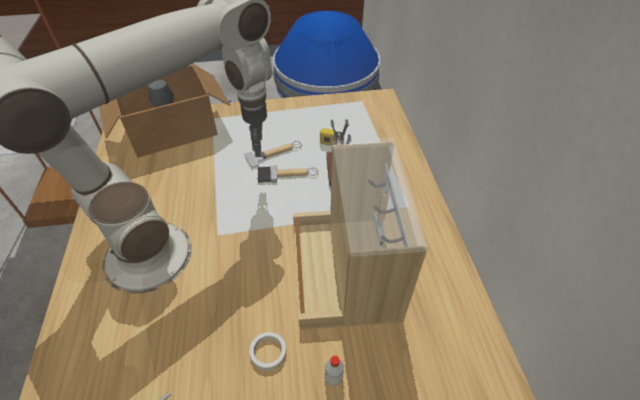

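The scene view shows the squeegee gone from the bench, with something hanging near (381,222) below hook3. I'll confirm that numerically. Next I grip the brush by its ferrule.

apply_moves(targets=[[0, 13, 14, -10, 0.8], [0, 13, 14, -20, 0.8], [0, 0, 0, -30, 0], [0, 0, 0, -30, 0], [0, 0, 0, -30, 0], [0, 0, 0, -22, 0], [0, 0, 0, -10, 0], [0, 0, 0, -5, 0], [0, 0, 0, 0, 0], [255, 0, 0, 0, 0]])

```text
time: 13.12
ee_pos: [0.3885, 0.2793, 0.1688]
orientation: [0.068, 3.14, 0.002]
ft_force: [-1.4, 1.9, 1.9]
grip_width: 0.0755
finger_force: 1.4
```

apply_moves(targets=[[255, 0, 0, 0, 0], [255, 0, 0, 0, 0], [255, 0, 0, 0, 0], [255, 0, 0, 0, 0], [255, 0, 0, 10, 0], [255, 0, 0, 20, 0], [255, 0, 0, 30, 0], [255, 0, 0, 30, 0], [255, 0, 0, 30, 0], [255, 0, 0, 30, 0]])

```text
time: 13.95
ee_pos: [0.3877, 0.2788, 0.3206]
orientation: [0.068, 3.139, 0.002]
ft_force: [0.6, 0.5, -1.0]
grip_width: 0.0684
finger_force: 68.0
```

```bash
python3 - <<'E'
from h import *
st()
S=get_image('scene');get_image('top')
for c in('top','scene'): sp(c,['brush_ring','brush_handle'])
for n in('squeegee','squeegee_handle'):
    for d in masks_of('scene',n)[:3]:
        v,u=np.nonzero(d['pixels']);print(n,d['p'],len(u),u.min(),u.max(),v.min(),v.max())
for p in((664,-50,234),(664,-50,160),(664,-50,50),(664-3,-100,50),(664+3,0,50)):print(p,proj(S,p))
E
```

```text
t 13.95 p [387.7 278.8 320.6] yaw(y axis) 87.5 tilt 0.1 w 0.06839934690624648 F [ 0.6  0.5 -1. ] ff 68.00695538520813 q [ 0.62 -0.1  -0.17  1.5  -0.    0.67]
top brush_ring [(0.68, [535, 278, 166])]
top brush_handle [(0.56, [461, 279, 169]), (0.44, [616, 232, 127]), (0.19, [533, 279, 166])]
scene brush_ring [(0.92, [532, 271, 161]), (0.38, [527, -131, 0])]
scene brush_handle []
squeegee_handle 0.24 106 328 331 153 184
(664, -50, 234) [376.78952621 189.68143108]
(664, -50, 160) [374.0143174  208.17930555]
(664, -50, 50) [370.34736071 232.62103556]
(661, -100, 50) [373.19170118 246.38747339]
(667, 0, 50) [367.6500607  219.56626477]
```

apply_moves(targets=[[255, -5, -5, 35, 0], [255, -10, -20, 30, 0], [255, -10, -30, 20, -0.8], [255, -5, -35, 20, -0.8], [255, -5, -38, 10, 0], [255, 0, -38, 5, 0], [255, 0, -38, 5, 0], [255, 0, -38, 0, 0], [255, 0, -38, 0, 0], [255, 0, -38, 0, 0]])

```text
time: 15.18
ee_pos: [0.3524, -0.0407, 0.442]
orientation: [-0.111, -3.139, -0.0]
ft_force: [0.1, -0.4, -1.5]
grip_width: 0.0681
finger_force: 69.0
```

apply_moves(targets=[[255, 0, -38, 0, 0], [255, 4, -30, 0, 0], [255, 10, -13, 0, 0], [255, 14, 0, 0, 0], [255, 0, 0, 0, 0], [255, 0, 0, 0, 0], [255, 0, 0, 0, 0], [255, 0, 0, 0, 0], [255, 0, 0, 0, 0], [255, 0, 0, 0, 0]])

```text
time: 16.02
ee_pos: [0.3807, -0.1196, 0.4427]
orientation: [0.11, 3.139, -0.0]
ft_force: [-0.1, 0.3, -1.2]
grip_width: 0.0682
finger_force: 68.9
```

```bash
python3 - <<'E'
from h import *
st()
S=get_image('scene');get_image('top')
for c in('top','scene'): sp(c,['brush_ring','brush_handle'])
cv2.imwrite('pics/c6.png',cv2.resize(S['frame'][130:270,310:450],None,fx=4,fy=4,interpolation=2)[:,:,::-1])
E
```

```text
t 16.02 p [ 380.7 -119.6  442.7] yaw(y axis) 86.0 tilt 0.0 w 0.06819388139157936 F [-0.1  0.3 -1.2] ff 68.94048929214478 q [-0.3  -0.25 -0.06  1.76 -0.   -0.23]
top brush_ring [(0.48, [524, -125, 281])]
top brush_handle [(0.26, [529, -128, 283])]
scene brush_ring [(0.62, [522, -131, 286])]
scene brush_handle [(0.65, [450, -125, 284])]
```

View pics/c6.png

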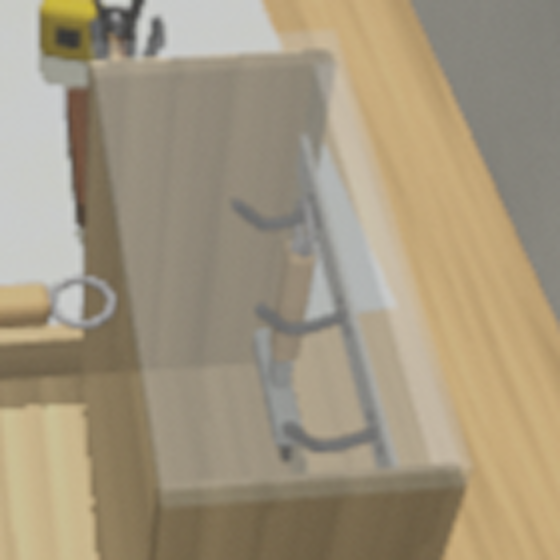

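The crop shows the squeegee hanging vertically on hook3, handle at (295,290). The brush ring is held level at (82,300). Next I thread the brush over hook2.

apply_moves(targets=[[255, 10, -1, 3, 0], [255, 20, -2, 0, 0], [255, 20, -1, 0, 0], [255, 20, -1, 0, 0], [255, 15, -1, 0, 0], [255, 12, -1, 0, 0], [255, 7, -1, 0, 0], [255, 3, 0, 0, 0], [255, 0, 0, 0, 0], [255, 0, 0, 0, 0]])

```text
time: 17.15
ee_pos: [0.4877, -0.128, 0.4456]
orientation: [-0.112, -3.139, -0.0]
ft_force: [0.1, -0.7, -1.2]
grip_width: 0.0682
finger_force: 69.0
```

```bash
cat >> h.py <<'E'
a_=np.radians(-4);M_=np.array([[np.cos(a_),-np.sin(a_)],[np.sin(a_),np.cos(a_)]])
def W(c,y,z): return [*(M_@[c,y]+[525,-130]),z]
def C(p): return np.round(M_.T@(np.array(p[:2])-[525,-130]),1)
E
python3 - <<'E'
from h import *
st()
S=get_image('scene');get_image('top')
for c in('top','scene'):
  for r in spot_point(c,'brush_ring')+spot_point(c,'squeegee_ring')+spot_point(c,'hook1'): l=np.array(r['location'])*1000; print(c,r['p'],l,C(l))
for c in (125,133,148):
  print(c,proj(S,W(c,90,250)),proj(S,W(c,90,234)),proj(S,W(c,90,160)))
hsv=cv2.cvtColor(S['frame'],cv2.COLOR_RGB2HSV)
cv2.imwrite('pics/c7.png',cv2.resize(S['frame'][150:260,330:430],None,fx=5,fy=5,interpolation=2)[:,:,::-1])
E
```

```text
t 17.15 p [ 487.7 -128.   445.6] yaw(y axis) 85.9 tilt 0.0 w 0.06819800695475334 F [ 0.1 -0.7 -1.2] ff 68.95294904708862 q [-0.26 -0.    0.16  1.74 -0.   -0.19]
scene 0.75 [624.  272.4  -3. ] [ 70.7 408.3]
scene 0.33 [ 337.6 -346.3    4.8] [-171.9 -228.8]
scene 0.68 [ 338.4 -345.8    2.8] [-171.1 -228.3]
scene 0.49 [ 6.248e+02  2.727e+02 -1.000e-01] [ 71.5 408.7]
125 [374.30941951 185.4607722 ] [373.70616329 189.70726962] [371.07852149 208.20401092]
133 [377.36419243 185.29866855] [376.72792416 189.54565274] [373.95644066 208.04484109]
148 [383.08689735 184.99498923] [382.3888391  189.24288245] [379.34810762 207.74664276]
```

View pics/c7.png

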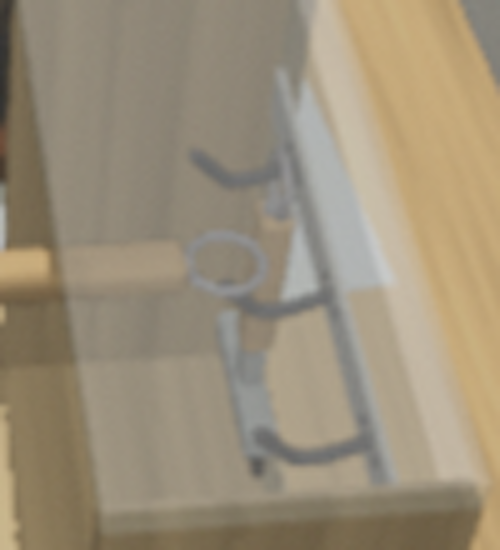

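The squeegee hangs vertically against the back wall. At worst that puts its ring about 24 mm from the valley, inside the 28 mm limit. The brush ring is at crop (228,263), above the hook2 tip at about (230,292), so I lower it onto the hook.

apply_moves(targets=[[255, 0, 0, -5, 0], [255, 0, 0, -5, 0], [255, 0, 0, -4, 0], [255, 0, 0, -3, 0], [255, 0, 0, -3, 0], [255, 0, 0, -2, 0], [255, 0, 0, 0, 0], [255, 0, 0, 0, 0], [255, 0, 0, 0, 0], [255, 0, 0, 0, 0]])

```text
time: 18.38
ee_pos: [0.488, -0.128, 0.4237]
orientation: [0.111, 3.139, -0.0]
ft_force: [0.5, -0.9, -1.4]
grip_width: 0.0686
finger_force: 69.0
```

```bash
python3 - <<'E'
from h import *
st()
S=get_image('scene')
r=ray(S,375.6,202.6,.288);print('ring before',r,C(r),proj(S,W(105,0,288)),proj(S,W(108,0,266)))
E
```

```text
t 18.38 p [ 488.  -128.   423.7] yaw(y axis) 85.9 tilt 0.0 w 0.06856603277806063 F [ 0.5 -0.9 -1.4] ff 68.95382881164551 q [-0.26 -0.01  0.11  1.69 -0.   -0.19]
ring before [ 633.9 -140.4  288. ] [109.4  -2.8] [373.59435193 201.84754585] [373.93497824 207.83490533]
```

apply_moves(targets=[[255, 0, 0, -2, 0], [255, 0, 0, -1, 0], [255, 0, 0, -1, 0], [255, 0, 0, -1, 0], [255, 0, 0, 0, 0], [255, 0, 0, 0, 0], [255, 0, 0, 0, 0], [255, 0, 0, 0, 0], [255, 0, 0, 0, 0], [255, 0, 0, 0, 0]])

```text
time: 19.27
ee_pos: [0.488, -0.128, 0.4186]
orientation: [0.111, 3.14, 0.0]
ft_force: [0.9, 0.5, -1.2]
grip_width: 0.0683
finger_force: 69.0
```

apply_moves(targets=[[0, 0, 0, 0, 0], [0, 0, 0, 0, 0], [0, 0, 0, 0, 0], [0, 0, 0, 0, 0], [0, 0, 0, 0, 0], [0, 0, 0, 0, 0], [0, 0, 0, 0, 0], [0, 0, 0, 0, 0], [0, -10, 0, 0, 0], [0, -30, 0, 0, 0]])

```text
time: 20.1
ee_pos: [0.4491, -0.1281, 0.4173]
orientation: [-0.11, -3.139, -0.001]
ft_force: [-0.0, 0.1, 0.7]
grip_width: 0.0854
finger_force: 0.0
```

apply_moves(targets=[[0, -30, 10, 0, 0], [0, -30, 30, 0, 0], [0, -20, 35, 0, 2], [0, 0, 40, 0, 2], [0, 0, 40, -10, 2], [0, 0, 40, -10, 2], [0, 0, 40, -20, 2], [0, 0, 40, -20, 2], [0, 0, 40, -20, 2], [0, 0, 40, -20, 2]])

```text
time: 20.93
ee_pos: [0.3674, 0.217, 0.3234]
orientation: [-0.33, 3.123, 0.001]
ft_force: [1.3, -0.1, 0.4]
grip_width: 0.0852
finger_force: 0.0
```

```bash
python3 - <<'E'
from h import *
st()
S=get_image('scene');get_image('top');get_image('wrist')
for c in('top','scene','wrist'): sp(c,['brush_handle','knife_ring','knife_handle'])
f=S['frame'];cv2.imwrite('pics/c8.png',cv2.resize(f[150:260,330:430],None,fx=5,fy=5,interpolation=2)[:,:,::-1])
for y in(90,0):print(y,proj(S,W(152,y,165)))
# wood-handle pixels (orange) inside cabinet
E
```

```text
t 20.93 p [367.4 217.  323.4] yaw(y axis) 102.1 tilt 0.1 w 0.0851873995593527 F [ 1.3 -0.1  0.4] ff 0.0 q [ 0.53 -0.22 -0.28  1.52 -0.    0.32]
top brush_handle []
top knife_ring [(0.62, [491, 423, 12])]
top knife_handle []
scene brush_handle []
scene knife_ring [(0.72, [528, -128, -2]), (0.64, [492, 427, 8])]
scene knife_handle []
wrist brush_handle [(0.63, [677, -134, 169])]
wrist knife_ring []
wrist knife_handle [(0.83, [420, 400, 9])]
90 [380.98580256 206.47277046]
0 [386.85161478 232.32834453]
```

View pics/c8.png

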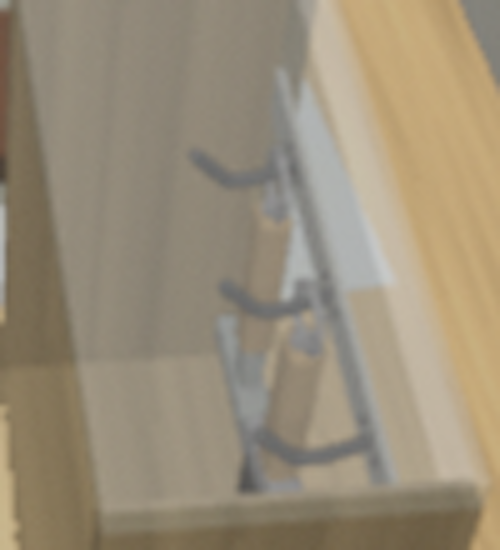

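The crop shows both tools hanging, the squeegee on hook3 at (265,250) and the brush on hook2 at (300,380). The knife is next.

apply_moves(targets=[[0, 2, 40, 0, 2], [0, 2, 40, 0, 2], [0, 2, 40, -10, 2], [0, 2, 35, -20, 0], [0, 1, 15, -20, 0], [0, 0, 0, -30, 0], [0, 0, 0, -30, 0], [0, 0, 0, -20, 0], [0, 0, 0, 0, 0], [0, 0, 0, 0, 0]])

```text
time: 22.37
ee_pos: [0.3775, 0.3851, 0.1936]
orientation: [0.489, -3.102, 0.002]
ft_force: [-0.1, 0.3, 0.9]
grip_width: 0.0853
finger_force: 0.0
```

```bash
python3 - <<'E'
from h import *
st()
get_image('scene');get_image('top');get_image('wrist')
for c in('top','scene','wrist'): sp(c,['knife_ring','knife_handle'])
E
```

```text
t 22.37 p [377.5 385.1 193.6] yaw(y axis) 107.9 tilt 0.1 w 0.0853090962450056 F [-0.1  0.3  0.9] ff 0.0 q [ 0.8   0.09 -0.23  1.25  0.    0.48]
top knife_ring [(0.91, [491, 422, 13])]
top knife_handle [(0.67, [421, 406, 4]), (0.57, [421, 402, 6]), (0.2, [487, -428, 0])]
scene knife_ring [(0.84, [493, 424, 10]), (0.24, [631, 311, 181])]
scene knife_handle [(0.6, [421, 400, 8])]
wrist knife_ring []
wrist knife_handle []
```

apply_moves(targets=[[0, -1, 2, -8, 0], [0, 0, 0, -6, 0], [0, 0, 0, -3, 0], [255, 0, 0, 0, 0], [255, 0, 0, 0, 0], [255, 0, 0, 0, 0], [255, 0, 0, 0, 0], [255, 0, 0, 0, 0], [255, 0, 0, 0, 0], [255, 0, 0, 0, 0]])

```text
time: 23.65
ee_pos: [0.3766, 0.3876, 0.1775]
orientation: [-0.49, 3.103, 0.001]
ft_force: [-1.2, -0.8, 4.4]
grip_width: 0.0252
finger_force: 58.8
```

apply_moves(targets=[[255, 0, 0, 10, 0], [255, 0, 0, 20, 0], [255, 0, 0, 35, 0], [255, 0, -10, 35, -2], [255, -5, -20, 30, -2], [255, -5, -25, 30, -2], [255, -5, -30, 30, -2], [255, -5, -35, 30, -2], [255, -5, -35, 30, -2], [255, -5, -38, 15, -2]])

```text
time: 24.48
ee_pos: [0.3468, 0.2013, 0.4385]
orientation: [-0.107, 3.137, 0.003]
ft_force: [1.7, 0.4, -0.8]
grip_width: 0.0254
finger_force: 59.1
```

```bash
python3 - <<'E'
from h import *
st()
get_image('scene');get_image('top');get_image('wrist')
for c in('top','scene','wrist'): sp(c,['knife_ring','knife_handle'])
E
```

```text
t 24.48 p [346.8 201.3 438.5] yaw(y axis) 93.9 tilt 0.2 w 0.02543732215086164 F [ 1.7  0.4 -0.8] ff 59.1382098197937 q [ 0.53 -0.25 -0.07  1.75  0.    0.46]
top knife_ring [(0.91, [468, 200, 276])]
top knife_handle [(0.6, [395, 199, 272]), (0.41, [627, 270, 4])]
scene knife_ring [(0.9, [468, 210, 266])]
scene knife_handle [(0.72, [400, 207, 271])]
wrist knife_ring [(0.65, [395, 205, 261]), (0.31, [394, 199, 272])]
wrist knife_handle [(0.72, [396, 201, 271]), (0.4, [689, -135, 167])]
```

apply_moves(targets=[[255, 0, -38, 10, -2], [255, 0, -40, 6, -2], [255, 0, -40, 3, -2], [255, 0, -40, 0, -2], [255, 0, -40, 0, 0], [255, 0, -40, 0, 0], [255, 0, -40, 0, 0], [255, 0, -40, 0, 0], [255, 0, -40, 0, 0], [255, 5, -35, 0, 0]])

```text
time: 25.77
ee_pos: [0.3522, -0.1927, 0.4538]
orientation: [-0.111, -3.139, -0.0]
ft_force: [1.1, 0.3, -0.7]
grip_width: 0.0254
finger_force: 59.3
```

apply_moves(targets=[[255, 10, -15, 0, 0], [255, 16, -3, 0, 0], [255, 0, 0, 0, 0], [255, 0, 0, 0, 0], [255, 0, 0, 0, 0], [255, 0, 0, 0, 0], [255, 0, 0, 0, 0], [255, 0, 0, 0, 0], [255, 0, 0, 0, 0], [255, 0, 0, 0, 0]])

```text
time: 26.6
ee_pos: [0.3786, -0.2084, 0.4543]
orientation: [0.111, 3.139, -0.0]
ft_force: [0.9, 0.4, -1.3]
grip_width: 0.0256
finger_force: 59.4
```

```bash
python3 - <<'E'
from h import *
st()
get_image('scene');get_image('top');get_image('wrist')
for c in('top','scene','wrist'):
  for n in('knife_ring','knife_handle'):
    for d in spot_point(c,n)[:2]:
      l=np.array(d['location'])*1000;print(c,n,round(d['p'],2),l.round(),C(l))
print(C(np.array(observe()['ee_pos'])*1000))
E
```

```text
t 26.6 p [ 378.6 -208.4  454.3] yaw(y axis) 85.9 tilt 0.0 w 0.025634543018582225 F [ 0.9  0.4 -1.3] ff 59.361189007759094 q [-0.5  -0.17  0.03  1.77  0.   -0.43]
top knife_handle 0.87 [ 423. -213.  281.] [-95.6 -90.2]
scene knife_ring 0.85 [ 499. -217.  282.] [-19.6 -88.7]
scene knife_ring 0.34 [621. 236. 182.] [ 70.3 371.4]
scene knife_handle 0.9 [ 426. -212.  286.] [-93.  -88.5]
scene knife_handle 0.69 [ 341. -349.    2.] [-168.5 -230.9]
wrist knife_ring 0.69 [630. 313. 133.] [ 73.7 449.2]
wrist knife_handle 0.72 [ 426. -213.  285.] [-93.3 -89.8]
wrist knife_handle 0.41 [623. 235. 180.] [ 72.7 370.8]
[-140.4  -88.7]
```

apply_moves(targets=[[255, 12, -1, 2, 0], [255, 20, -1, 0, 0], [255, 20, -2, 0, 0], [255, 20, -2, 0, 0], [255, 20, -1, 0, 0], [255, 15, -1, 0, 0], [255, 10, -1, 0, 0], [255, 4, -0.5, 0, 0], [255, 0.5, 0, 0, 0], [255, 0, 0, 0, 0]])

```text
time: 27.88
ee_pos: [0.4999, -0.2182, 0.4562]
orientation: [-0.112, -3.139, -0.0]
ft_force: [0.0, 0.1, -1.0]
grip_width: 0.0258
finger_force: 59.4
```

apply_moves(targets=[[255, 0, 0, -5, 0], [255, 0, 0, -5, 0], [255, 0, 0, -4, 0], [255, 0, 0, -3, 0], [255, 0, 0, -3, 0], [255, 0, 0, -2, 0], [255, 0, 0, -2, 0], [255, 0, 0, -1, 0], [255, 0, 0, 0, 0], [255, 0, 0, 0, 0]])

```text
time: 28.72
ee_pos: [0.5002, -0.2181, 0.4313]
orientation: [0.111, 3.139, -0.0]
ft_force: [0.5, 0.2, -0.3]
grip_width: 0.0252
finger_force: 59.4
```

```bash
python3 - <<'E'
from h import *
st()
S=get_image('scene')
for n in('knife_ring','knife_handle'):
    for d in spot_point('scene',n)[:2]:
      l=np.array(d['location'])*1000;print(n,round(d['p'],2),l.round(),C(l))
print(C(np.array(observe()['ee_pos'])*1000), proj(S,W(102,-90,262)))
cv2.imwrite('pics/c9.png',cv2.resize(S['frame'][205:265,330:410],None,fx=7,fy=7,interpolation=2)[:,:,::-1])
E
```

```text
t 28.72 p [ 500.2 -218.1  431.3] yaw(y axis) 85.9 tilt 0.0 w 0.025188391006393043 F [ 0.5  0.2 -0.3] ff 59.364715218544006 q [-0.41  0.09  0.23  1.71  0.   -0.34]
knife_handle 0.73 [ 547. -220.  265.] [ 28.  -88.1]
[-18.6 -89.7] [377.41436459 238.66222735]
```

apply_moves(targets=[[255, 0, 0, -1, 0], [255, 0, 0, -1, 0], [255, 0, 0, -1, 0], [255, 0, 0, -1, 0], [255, 0, 0, 0, 0], [255, 0, 0, 0, 0], [255, 0, 0, 0, 0], [255, 0, 0, 0, 0], [255, 0, 0, 0, 0], [255, 0, 0, 0, 0]])

```text
time: 29.7
ee_pos: [0.5002, -0.2181, 0.4272]
orientation: [0.111, 3.14, -0.0]
ft_force: [-0.1, 0.4, -0.5]
grip_width: 0.0255
finger_force: 59.4
```

```bash
python3 - <<'E'
from h import *
st()
S=get_image('scene')
sp('scene',['knife_ring','knife_handle'])
f=S['frame'][205:265,330:410]
cv2.imwrite('pics/c9.png',cv2.resize(f,None,fx=7,fy=7,interpolation=2)[:,:,::-1])
E
```

```text
t 29.7 p [ 500.2 -218.1  427.2] yaw(y axis) 85.9 tilt 0.0 w 0.025517636319978183 F [-0.1  0.4 -0.5] ff 59.35234487056732 q [-0.41  0.09  0.22  1.7   0.   -0.34]
scene knife_ring []
scene knife_handle [(0.58, [546, -219, 258])]
```

View pics/c9.png

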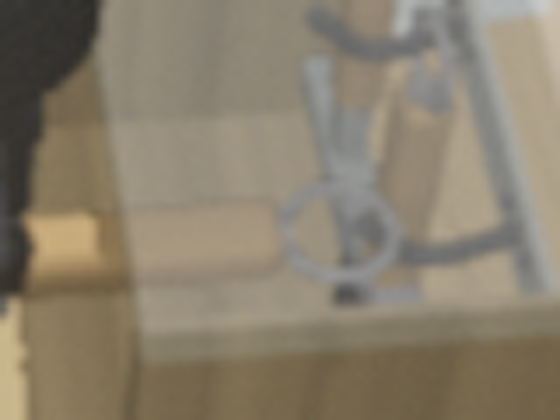

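The hook1 tip at (362,225) shows inside the ring centred at (340,232), so it is threaded. I release and move on to the clamps.

apply_moves(targets=[[0, 0, 0, 0, 0], [0, 0, 0, 0, 0], [0, 0, 0, 0, 0], [0, 0, 0, 0, 0], [0, 0, 0, 0, 0], [0, 0, 0, 0, 0], [0, 0, 0, 0, 0], [0, 0, 0, 0, 0], [0, -10, 0, 0, 0], [0, -30, 0, 0, 0]])

```text
time: 30.68
ee_pos: [0.4614, -0.2182, 0.4258]
orientation: [-0.109, -3.139, -0.001]
ft_force: [0.4, -0.3, 0.9]
grip_width: 0.0855
finger_force: 0.0
```

apply_moves(targets=[[0, -30, 20, 0, -7], [0, -30, 30, 0, -7], [0, -10, 40, 0, -7], [0, 0, 40, 0, -7], [0, 0, 40, 0, -7], [0, 0, 40, 0, -7], [0, 0, 40, 0, -7], [0, 0, 40, 0, -7], [0, 5, 40, 0, -7], [0, 10, 35, 0, -7]])

```text
time: 31.52
ee_pos: [0.4056, 0.0999, 0.4279]
orientation: [1.708, 2.636, 0.001]
ft_force: [0.8, -0.7, 0.3]
grip_width: 0.0856
finger_force: 0.0
```

```bash
python3 - <<'E'
from h import *
st()
S=get_image('scene');T=get_image('top');get_image('wrist')
for c in('scene','top','wrist'):
  sp(c,['clamp1_pin','clamp1_grip','stand','tape_measure'])
  for n in('knife_ring','knife_handle','brush_handle','squeegee_handle'):
    for d in spot_point(c,n)[:2]:
      l=np.array(d['location'])*1000;print(c,n,round(d['p'],2),l.round(),C(l))
print('knife top expected',proj(S,W(152,-90,165)),proj(T,W(152,-90,165)))
hsv=cv2.cvtColor(S['frame'],cv2.COLOR_RGB2HSV)
for y in(-90,0,90):
  u,v=proj(S,W(150,y,165)).astype(int);print(y,(u,v),S['frame'][v-1:v+2,u-12:u+16:2].mean(0).astype(int).tolist())
E
```

```text
t 31.52 p [405.6  99.9 427.9] yaw(y axis) 24.1 tilt 0.1 w 0.08556853639847328 F [ 0.8 -0.7  0.3] ff 0.0 q [ 0.24 -0.22 -0.07  1.72 -0.    1.39]
scene clamp1_pin [(0.48, [623, 230, 131])]
scene clamp1_grip [(0.43, [623, 234, 183])]
scene stand [(0.73, [622, 231, 178]), (0.54, [623, 269, -1])]
scene tape_measure [(0.48, [613, 431, -1])]
top clamp1_pin [(0.62, [614, 235, 130]), (0.29, [622, 231, 183])]
top clamp1_grip [(0.81, [620, 232, 183]), (0.59, [623, 270, 0])]
top stand [(0.87, [626, 271, 2])]
top tape_measure [(0.75, [610, 424, 2]), (0.54, [631, 307, 185])]
wrist clamp1_pin [(0.78, [619, 230, 127])]
wrist clamp1_grip [(0.58, [622, 237, 184])]
wrist stand [(0.94, [623, 273, -1])]
wrist tape_measure [(0.75, [607, 430, 1])]
wrist brush_handle 0.15 [631. 307. 181.] [ 75.5 443.3]
knife top expected [393.38687015 261.13471829] [402.91279826 136.86070697]
-90 (np.int64(392), np.int64(261)) [[115, 100, 74], [113, 99, 73], [111, 97, 72], [111, 97, 71], [110, 96, 72], [109, 95, 70], [107, 94, 69], [113, 98, 72], [117, 103, 76], [119, 103, 76], [117, 101, 75], [115, 101, 75], [113, 98, 72], [113, 98, 72]]
0 (np.int64(386), np.int64(232)) [[154, 144, 126], [141, 135, 123], [142, 143, 141], [147, 149, 146], [141, 141, 136], [131, 121, 106], [144, 131, 112], [147, 134, 115], [144, 132, 114], [152, 140, 121], [169, 157, 135], [172, 160, 137], [171, 159, 137], [148, 142, 131]]
90 (np.int64(380), np.int64(206)) [[142, 134, 119], [141, 133, 118], [141, 133, 118], [124, 121, 114], [124, 120, 112], [131, 123, 110], [141, 130, 113], [148, 136, 117], [147, 133, 115], [153, 150, 140], [165, 168, 165], [141, 142, 140], [146, 147, 145], [124, 124, 121]]
```

apply_moves(targets=[[0, 24, 14, -3, -5], [0, 24, 15, -3, -5], [0, 24, 15, -3, -5], [0, 24, 15, -3, -5], [0, 24, 15, -3, -5], [0, 24, 15, -3, -4], [0, 24, 15, -3, 0], [0, 24, 15, -3, 0], [0, 24, 14, -3, 0], [0, 0, 0, 0, 0]])

```text
time: 33.7
ee_pos: [0.6263, 0.2338, 0.3956]
orientation: [-2.307, -2.13, 0.006]
ft_force: [0.8, 1.9, -0.3]
grip_width: 0.0854
finger_force: 0.0
```

```bash
python3 - <<'E'
from h import *
st()
W_=get_image('wrist');T=get_image('top');get_image('scene')
for c in('wrist','top','scene'): sp(c,['clamp1_pin','clamp1_grip','clamp2_grip','stand'])
E
```

```text
t 33.7 p [626.3 233.8 395.6] yaw(y axis) -4.6 tilt 0.2 w 0.08537409798419777 F [ 0.8  1.9 -0.3] ff 0.0 q [0.36 0.39 0.52 1.7  0.   2.01]
wrist clamp1_pin [(0.98, [618, 231, 129])]
wrist clamp1_grip [(0.79, [620, 238, 183])]
wrist clamp2_grip [(0.56, [629, 308, 186])]
wrist stand [(0.78, [624, 273, -4])]
top clamp1_pin [(0.37, [619, 234, 129]), (0.34, [624, 270, 2])]
top clamp1_grip [(0.56, [623, 234, 185])]
top clamp2_grip []
top stand [(0.62, [629, 272, -2])]
scene clamp1_pin [(0.63, [623, 226, 131]), (0.37, [443, -126, 56])]
scene clamp1_grip [(0.51, [624, 236, 180])]
scene clamp2_grip [(0.53, [632, 308, 188])]
scene stand [(0.6, [622, 272, 2])]
```

apply_moves(targets=[[0, -5, 0, -15, 0], [0, 0, 0, -20, 0], [0, 0, 0, -20, 0], [0, 0, 0, -10, 0], [0, 0, 0, 0, 0], [255, 0, 0, 0, 0], [255, 0, 0, 0, 0], [255, 0, 0, 0, 0], [255, 0, 0, 0, 0], [255, 0, 0, 0, 0]])

```text
time: 35.28
ee_pos: [0.6181, 0.2316, 0.3374]
orientation: [2.309, 2.129, 0.004]
ft_force: [0.2, -1.0, 4.3]
grip_width: 0.031
finger_force: 59.0
```

apply_moves(targets=[[255, 0, 0, 0, 0], [255, 0, 0, 0, 0], [255, 0, 0, 0, 0], [255, 0, 0, 0, 0], [255, 0, 0, 0, 0], [255, 0, 0, 0, 0], [255, 0, 0, 0, 0], [255, 0, 0, 0, 0], [255, 0, 0, 2, 0], [255, 0, 0, 2, 0]])

```text
time: 36.12
ee_pos: [0.6179, 0.2316, 0.3397]
orientation: [-2.309, -2.13, 0.0]
ft_force: [0.2, 0.5, -0.3]
grip_width: 0.0312
finger_force: 59.4
```

```bash
python3 - <<'E'
from h import *
st()
W_=get_image('wrist');T=get_image('top');get_image('scene')
for c in('wrist','top','scene'): sp(c,['clamp1_pin','clamp1_grip','stand'])
E
```

```text
t 36.12 p [617.9 231.6 339.7] yaw(y axis) -4.6 tilt 0.0 w 0.031218613589187774 F [ 0.2  0.5 -0.3] ff 59.36020016670227 q [0.36 0.34 0.35 1.58 0.   2.01]
wrist clamp1_pin [(0.94, [618, 231, 122]), (0.61, [631, 308, 133])]
wrist clamp1_grip [(0.6, [630, 235, 176])]
wrist stand [(0.8, [623, 274, -3])]
top clamp1_pin [(0.44, [612, 427, 4]), (0.42, [615, 236, 123])]
top clamp1_grip [(0.6, [632, 233, 179])]
top stand [(0.77, [626, 270, -2])]
scene clamp1_pin []
scene clamp1_grip [(0.37, [630, 232, 175])]
scene stand [(0.44, [624, 269, 1])]
```

apply_moves(targets=[[255, 0, 0, 4, 0], [255, 0, 0, 6, 0], [255, 0, 0, 8, 0], [255, 0, 0, 10, 0], [255, 0, 0, 10, 0], [255, 0, 0, 12, 0], [255, 0, 0, 15, 0], [255, 0, 0, 15, 0], [255, 0, 0, 0, 0], [255, 0, 0, 0, 0]])

```text
time: 37.55
ee_pos: [0.6181, 0.2317, 0.4205]
orientation: [2.308, 2.129, 0.003]
ft_force: [0.0, -0.4, -1.0]
grip_width: 0.0313
finger_force: 59.4
```

```bash
python3 - <<'E'
from h import *
st()
W_=get_image('wrist');T=get_image('top');get_image('scene')
for c in('wrist','top','scene'): sp(c,['clamp1_pin','clamp1_grip','stand'])
E
```

```text
t 37.55 p [618.1 231.7 420.5] yaw(y axis) -4.6 tilt 0.1 w 0.03132873560992043 F [ 0.  -0.4 -1. ] ff 59.44468796253204 q [ 0.36  0.38  0.55  1.74 -0.    2.01]
wrist clamp1_pin [(0.68, [618, 229, 202])]
wrist clamp1_grip [(0.63, [632, 234, 256])]
wrist stand [(0.58, [623, 275, -2])]
top clamp1_pin [(0.41, [616, 234, 204])]
top clamp1_grip [(0.35, [628, 231, 253])]
top stand [(0.77, [623, 271, 0])]
scene clamp1_pin []
scene clamp1_grip [(0.7, [627, 236, 252])]
scene stand [(0.61, [623, 271, 2])]
```

apply_moves(targets=[[255, -37, -10, 0, 0], [255, -37, -10, 0, 0], [255, -37, -10, 0, 0], [255, -37, -10, 0, 0], [255, -30, -20, 0, 0], [255, -6, -38, 0, 0], [255, 0, -40, 0, 0], [255, 0, -40, 0, 0], [255, 0, -40, 0, 0], [255, 0, -40, 0, 0]])

```text
time: 38.98
ee_pos: [0.4332, -0.028, 0.4198]
orientation: [2.308, 2.13, 0.002]
ft_force: [0.9, 0.2, -1.6]
grip_width: 0.0312
finger_force: 59.7
```

apply_moves(targets=[[255, 0, -40, 0, 0], [255, 0, -40, 0, 0], [255, 0, -40, -10, 0], [255, 0, -30, -15, 0], [255, 0, -12, -15, 0], [255, 0, -6, -10, 0], [255, 0, 0, 0, 0], [255, 0, 0, 0, 0], [255, 0, 0, 0, 0], [255, 0, 0, 0, 0]])

```text
time: 39.82
ee_pos: [0.4342, -0.1934, 0.3704]
orientation: [2.306, 2.131, 0.001]
ft_force: [-0.3, 0.4, -0.4]
grip_width: 0.0314
finger_force: 59.7
```

```bash
python3 - <<'E'
from h import *
st()
W_=get_image('wrist');T=get_image('top');S=get_image('scene')
for c in('wrist','top','scene'):
  sp(c,['clamp1_pin','rail_mid'])
  for n in('knife_handle','knife_ring'):
    for d in spot_point(c,n)[:2]:
      l=np.array(d['location'])*1000;print(c,n,round(d['p'],2),l.round(),C(l))
# rail colour edges along columns in top image, near y=+60..100 (cab)
f=T['frame'].astype(int)
for y in(40,80,120):
  u,v=proj(T,W(-89,y,60)); u=int(round(u)); print(y,(u,v),[f[r,u].tolist() for r in range(int(v)-6,int(v)+8)])
E
```

```text
t 39.82 p [ 434.2 -193.4  370.4] yaw(y axis) -4.5 tilt 0.1 w 0.031433921478162576 F [-0.3  0.4 -0.4] ff 59.69411909580231 q [-0.42 -0.1  -0.08  1.59  0.    1.23]
wrist clamp1_pin [(0.63, [434, -197, 154])]
wrist rail_mid [(0.62, [678, -225, 163])]
wrist knife_handle 0.77 [ 668. -226.  165.] [149.7 -86.2]
wrist knife_ring 0.74 [ 492. -429.    2.] [ -12.3 -300.2]
top clamp1_pin [(0.73, [631, 312, 132]), (0.61, [432, -192, 156])]
top rail_mid [(0.66, [444, -123, 64])]
top knife_handle 0.47 [ 449. -195.  204.] [-71.1 -69.7]
scene clamp1_pin [(0.68, [437, -193, 160])]
scene rail_mid [(0.68, [442, -124, 59])]
scene knife_ring 0.65 [ 524. -127.   -1.] [-0.7  2.7]
40 (347, np.float64(223.47791090331066)) [[100, 94, 65], [103, 98, 66], [98, 89, 59], [46, 21, 11], [49, 26, 12], [51, 32, 16], [47, 24, 12], [19, 13, 7], [59, 52, 33], [101, 98, 67], [46, 35, 21], [102, 84, 54], [101, 82, 53], [96, 70, 46]]
80 (333, np.float64(222.35411201045355)) [[100, 98, 67], [101, 97, 65], [100, 89, 64], [47, 28, 13], [51, 30, 15], [51, 31, 16], [45, 26, 8], [16, 8, 7], [56, 49, 30], [103, 101, 71], [43, 30, 17], [103, 78, 48], [100, 84, 52], [98, 83, 52]]
120 (319, np.float64(221.23099998878374)) [[103, 100, 66], [104, 100, 69], [96, 85, 54], [40, 20, 9], [46, 30, 16], [52, 28, 12], [44, 24, 13], [16, 8, 4], [57, 51, 35], [103, 100, 70], [68, 50, 29], [101, 74, 47], [103, 82, 53], [98, 82, 51]]
```

The wrist camera places the knife handle at cabinet (150,-86,165), so the knife hangs on hook1. Next I lower clamp1 onto the rail.

apply_moves(targets=[[255, 1.5, 0, -15, 0], [255, 0, 0, -15, 0], [255, 0, 0, -15, 0], [255, 0, 0, -10, 0], [255, 0, 0, -10, 0], [255, 0, 0, -8, 0], [255, 0, 0, -6, 0], [255, 0, 0, -4, 0], [255, 0, 0, -2, 0], [255, 0, 0, 0, 0]])

```text
time: 41.4
ee_pos: [0.4355, -0.1944, 0.2842]
orientation: [-2.309, -2.13, 0.0]
ft_force: [-0.2, 0.1, 0.2]
grip_width: 0.0308
finger_force: 59.7
```

```bash
python3 - <<'E'
from h import *
st()
W_=get_image('wrist');T=get_image('top');S=get_image('scene')
for c in('wrist','top','scene'):
  sp(c,['clamp1_pin','rail_mid'])
E
```

```text
t 41.4 p [ 435.5 -194.4  284.2] yaw(y axis) -4.6 tilt 0.0 w 0.030813172670013877 F [-0.2  0.1  0.2] ff 59.69374716281891 q [-0.42 -0.1  -0.24  1.43 -0.    1.23]
wrist clamp1_pin [(0.83, [436, -195, 64])]
wrist rail_mid [(0.69, [439, -123, 61])]
top clamp1_pin [(0.48, [613, 427, 2])]
top rail_mid [(0.76, [440, -125, 60])]
scene clamp1_pin [(0.86, [438, -194, 71])]
scene rail_mid [(0.96, [441, -125, 59]), (0.34, [495, -427, 0])]
```

apply_moves(targets=[[255, 0, 0, -1, 0], [0, 0, 0, 0, 0], [0, 0, 0, 0, 0], [0, 0, 0, 0, 0], [0, 0, 0, 0, 0], [0, 0, 0, 0, 0], [0, 0, 0, 0, 0], [0, 0, 0, 15, 0], [0, 0, 0, 30, 0], [0, 0, 0, 40, 0]])

```text
time: 42.68
ee_pos: [0.4349, -0.1942, 0.3669]
orientation: [-2.306, -2.127, 0.003]
ft_force: [1.3, -1.1, 0.3]
grip_width: 0.0853
finger_force: 0.0
```

apply_moves(targets=[[0, 0, 10, 40, 0], [0, 0, 40, 0, 0], [0, 0, 40, 0, 0], [0, 0, 40, 0, 0], [0, 0, 40, 0, 0], [0, 0, 40, 0, 0], [0, 0, 40, 0, 0], [0, 0, 40, 0, 0], [0, 0, 40, 0, 0], [0, 0, 40, 0, 0]])

```text
time: 43.52
ee_pos: [0.4348, 0.1776, 0.4085]
orientation: [2.309, 2.13, 0.001]
ft_force: [0.2, -0.8, -0.5]
grip_width: 0.0853
finger_force: 0.0
```

apply_moves(targets=[[0, 10, 40, 0, 0], [0, 25, 25, 0, 0], [0, 30, 20, 0, 0], [0, 35, 15, 0, 0], [0, 35, 13, 0, 0], [0, 35, 10, 0, 0], [0, 27, 5, 0, 0], [0, 0, 0, 0, 0], [0, 0, 0, 0, 0], [0, 0, 0, 0, 0]])

```text
time: 44.35
ee_pos: [0.6323, 0.3035, 0.408]
orientation: [-2.309, -2.13, 0.001]
ft_force: [0.1, -0.1, 0.7]
grip_width: 0.0852
finger_force: 0.0
```

```bash
python3 - <<'E'
from h import *
st()
W_=get_image('wrist');T=get_image('top');S=get_image('scene')
for c in('wrist','top','scene'):
  sp(c,['clamp1_pin','clamp1_grip','stand'])
E
```

```text
t 44.35 p [632.3 303.5 408. ] yaw(y axis) -4.6 tilt 0.1 w 0.0852123319154363 F [ 0.1 -0.1  0.7] ff 0.0 q [0.45 0.49 0.68 1.76 0.   2.1 ]
wrist clamp1_pin []
wrist clamp1_grip []
wrist stand [(0.88, [622, 277, -3])]
top clamp1_pin []
top clamp1_grip [(0.6, [438, -192, 132])]
top stand [(0.83, [626, 272, -1])]
scene clamp1_pin [(0.9, [441, -193, 79])]
scene clamp1_grip [(0.79, [440, -192, 127])]
scene stand [(0.45, [623, 268, -3])]
```

apply_moves(targets=[[0, -1.5, 6, -5, 0], [0, 0, 0, -15, 0], [0, 0, 0, -20, 0], [0, 0, 0, -20, 0], [0, 0, 0, -12, 0], [0, 0, 0, 0, 0], [0, 0, 0, 0, 0], [0, 0, 0, 0, 0], [0, 0, 0, 0, 0], [0, 0, 0, 0, 0]])

```text
time: 45.78
ee_pos: [0.6311, 0.3097, 0.3375]
orientation: [2.309, 2.13, 0.003]
ft_force: [0.3, 0.2, -0.5]
grip_width: 0.0856
finger_force: 0.0
```

```bash
python3 - <<'E'
from h import *
st()
W_=get_image('wrist');T=get_image('top');S=get_image('scene')
for c in('wrist','top','scene'):
  sp(c,['clamp2_pin','clamp2_grip'])
E
```

```text
t 45.78 p [631.1 309.7 337.5] yaw(y axis) -4.6 tilt 0.1 w 0.08562577580658141 F [ 0.3  0.2 -0.5] ff 0.0 q [0.46 0.46 0.5  1.61 0.   2.11]
wrist clamp2_pin [(0.78, [632, 307, 130])]
wrist clamp2_grip []
top clamp2_pin [(0.43, [628, 314, 132])]
top clamp2_grip [(0.5, [629, 305, 185]), (0.26, [624, 271, -1])]
scene clamp2_pin [(0.55, [629, 304, 128])]
scene clamp2_grip [(0.5, [629, 313, 183]), (0.5, [626, 267, 0])]
```

Well centred. Squeeze and lift.

apply_moves(targets=[[255, 0, 0, 0, 0], [255, 0, 0, 0, 0], [255, 0, 0, 0, 0], [255, 0, 0, 0, 0], [255, 0, 0, 0, 0], [255, 0, 0, 0, 0], [255, 0, 0, 0, 0], [255, 0, 0, 2, 0], [255, 0, 0, 4, 0], [255, 0, 0, 8, 0]])

```text
time: 47.07
ee_pos: [0.6309, 0.3095, 0.3492]
orientation: [-2.309, -2.13, 0.004]
ft_force: [0.3, -0.0, -0.1]
grip_width: 0.0312
finger_force: 59.4
```

apply_moves(targets=[[255, 0, 0, 10, 0], [255, 0, 0, 10, 0], [255, 0, 0, 15, 0], [255, 0, 0, 15, 0], [255, 0, 0, 15, 0], [255, 0, 0, 0, 0], [255, 0, 0, 0, 0], [255, 0, 0, 0, 0], [255, 0, 0, 0, 0], [255, 0, 0, 0, 0]])

```text
time: 47.9
ee_pos: [0.631, 0.3096, 0.4141]
orientation: [-2.309, -2.13, 0.003]
ft_force: [0.4, -0.8, -0.6]
grip_width: 0.0314
finger_force: 59.4
```

```bash
python3 - <<'E'
from h import *
st()
W_=get_image('wrist');T=get_image('top');S=get_image('scene')
for c in('wrist','top','scene'):
  sp(c,['clamp2_pin','clamp2_grip','stand'])
E
```

```text
t 47.9 p [631.  309.6 414.1] yaw(y axis) -4.6 tilt 0.1 w 0.031395916683088755 F [ 0.4 -0.8 -0.6] ff 59.44425880908966 q [0.46 0.5  0.71 1.78 0.   2.11]
wrist clamp2_pin [(0.62, [631, 311, 201])]
wrist clamp2_grip [(0.62, [647, 306, 250])]
wrist stand [(0.89, [624, 275, -2])]
top clamp2_pin [(0.7, [631, 316, 202]), (0.41, [487, -428, 2])]
top clamp2_grip [(0.62, [644, 308, 250])]
top stand []
scene clamp2_pin [(0.6, [629, 306, 199])]
scene clamp2_grip [(0.49, [645, 309, 252])]
scene stand [(0.59, [623, 273, -2])]
```

apply_moves(targets=[[255, -38, 0, 0, 0], [255, -38, -5, 0, 0], [255, -38, -10, 0, 0], [255, -37, -15, 0, 0], [255, -30, -25, 0, 0], [255, -5, -40, 0, 0], [255, 0, -40, 0, 0], [255, 0, -40, 0, 0], [255, 0, -40, 0, 0], [255, 0, -40, 0, 0]])

```text
time: 49.33
ee_pos: [0.4442, 0.053, 0.4157]
orientation: [2.308, 2.13, 0.002]
ft_force: [0.4, 0.3, -0.2]
grip_width: 0.0313
finger_force: 59.6
```

apply_moves(targets=[[255, 0, -40, -10, 0], [255, 0, -40, -10, 0], [255, 0, -30, -15, 0], [255, 0, -9, -15, 0], [255, 0, 0, 0, 0], [255, 0, 0, 0, 0], [255, 0, 0, 0, 0], [255, 0, 0, 0, 0], [255, 0, 0, 0, 0], [255, 0, 0, 0, 0]])

```text
time: 50.17
ee_pos: [0.4452, -0.0637, 0.3659]
orientation: [2.307, 2.131, 0.001]
ft_force: [-0.2, -0.6, -1.7]
grip_width: 0.0311
finger_force: 59.7
```

```bash
python3 - <<'E'
from h import *
st()
W_=get_image('wrist');T=get_image('top');S=get_image('scene')
for c in('wrist','top','scene'):
  sp(c,['clamp1_pin','clamp1_grip','rail_mid'])
E
```

```text
t 50.17 p [445.2 -63.7 365.9] yaw(y axis) -4.5 tilt 0.1 w 0.0310744981446308 F [-0.2 -0.6 -1.7] ff 59.66225981712341 q [-0.14 -0.16 -0.14  1.59  0.    1.51]
wrist clamp1_pin [(0.91, [436, -194, 76])]
wrist clamp1_grip []
wrist rail_mid [(0.77, [443, -124, 62])]
top clamp1_pin [(0.42, [614, 427, 3]), (0.37, [340, -350, -3])]
top clamp1_grip [(0.68, [341, -350, -3]), (0.66, [489, -426, 0]), (0.6, [440, -195, 131])]
top rail_mid []
scene clamp1_pin [(0.7, [439, -192, 79])]
scene clamp1_grip [(0.69, [437, -194, 127])]
scene rail_mid [(0.67, [443, -128, 59])]
```

apply_moves(targets=[[255, 0, 0, -15, 0], [255, 0, 0, -15, 0], [255, 0, 0, -15, 0], [255, 0, 0, -10, 0], [255, 0, 0, -10, 0], [255, 0, 0, -8, 0], [255, 0, 0, -6, 0], [255, 0, 0, -4, 0], [255, 0, 0, -3, 0], [255, 0, 0, 0, 0]])

```text
time: 51.6
ee_pos: [0.4452, -0.0645, 0.2792]
orientation: [2.309, 2.129, 0.001]
ft_force: [3.6, 0.1, -3.6]
grip_width: 0.0314
finger_force: 59.7
```

apply_moves(targets=[[0, 0, 0, 0, 0], [0, 0, 0, -2, 0], [0, 0, 0, -3, 0], [0, 0, 0, -3, 0], [0, 0, 0, -3, 0], [0, 0, 0, 0, 0], [0, 0, 0, 0, 0], [0, 0, 0, 0, 0], [0, 0, 0, 0, 0], [0, 0, 0, 0, 0]])

```text
time: 52.43
ee_pos: [0.445, -0.0644, 0.2684]
orientation: [2.309, 2.13, 0.0]
ft_force: [-1.1, 0.1, -0.5]
grip_width: 0.0851
finger_force: 0.0
```

apply_moves(targets=[[0, 0, 0, 20, 0], [0, 0, 0, 30, 0], [0, 0, 0, 30, 0], [0, 0, 0, 0, 0], [0, 0, 0, 0, 0], [0, 0, 0, 0, 0], [0, 0, 0, 0, 0], [0, 0, 0, 0, 0], [0, 0, 0, 0, 0], [0, 0, 0, 0, 0]])

```text
time: 53.27
ee_pos: [0.4449, -0.0644, 0.3477]
orientation: [-2.309, -2.129, 0.001]
ft_force: [-0.1, -0.5, 0.6]
grip_width: 0.0853
finger_force: 0.0
```

```bash
python3 - <<'E'
from h import *
st()
W_=get_image('wrist');T=get_image('top');S=get_image('scene')
for c in('wrist','top','scene'):
  sp(c,['clamp1_pin','clamp1_grip','clamp2_pin','clamp2_grip','rail_mid'])
E
```

```text
t 53.27 p [444.9 -64.4 347.7] yaw(y axis) -4.6 tilt 0.1 w 0.08531573142767002 F [-0.1 -0.5  0.6] ff 0.0 q [-0.14 -0.17 -0.18  1.56 -0.    1.51]
wrist clamp1_pin [(0.82, [434, -196, 71]), (0.73, [689, -136, 165])]
wrist clamp1_grip []
wrist clamp2_pin [(0.84, [446, -67, 73]), (0.67, [527, -133, 2])]
wrist clamp2_grip [(0.87, [447, -66, 128]), (0.53, [523, -127, 1]), (0.21, [439, -125, 63])]
wrist rail_mid [(0.77, [439, -122, 61])]
top clamp1_pin [(0.49, [432, -196, 74])]
top clamp1_grip [(0.69, [441, -191, 129]), (0.28, [611, 427, 5])]
top clamp2_pin [(0.22, [487, -428, -1])]
top clamp2_grip []
top rail_mid []
scene clamp1_pin [(0.82, [438, -195, 78])]
scene clamp1_grip [(0.88, [440, -193, 127])]
scene clamp2_pin [(0.56, [447, -69, 69])]
scene clamp2_grip [(0.8, [449, -64, 125])]
scene rail_mid [(0.59, [440, -122, 58])]
```

apply_moves(targets=[[0, -5, 0, 30, 0], [0, -20, 0, 20, 0], [0, -30, 0, 10, 0], [0, -30, 0, 0, 0], [0, -10, 0, 0, 0], [0, 0, -20, 0, 0], [0, 0, -20, 0, 0], [0, 0, -20, 0, 0], [0, 0, 0, 0, 0], [0, 0, 0, 0, 0]])

```text
time: 55.0
ee_pos: [0.3501, -0.125, 0.408]
orientation: [-2.311, -2.127, 0.0]
ft_force: [-0.6, -0.1, -0.5]
grip_width: 0.0855
finger_force: 0.0
```

```bash
python3 - <<'E'
from h import *
st()
H=[np.array(W(133,y,250))+[2,0,0] for y in(-90,0,90)]
for k in range(2):
 for c in('wrist','top','scene'):
  get_image(c)
  for n in('knife','brush','squeegee'):
   for s in('_ring','_handle'):
    for d in spot_point(c,n+s)[:2]:
      l=np.array(d['location'])*1000
      if l[2]>100 and l[1]<50: print(c,n+s,round(d['p'],2),l.round(),C(l),'dist',round(min(np.linalg.norm(l-h) for h in H)))
E
```

```text
t 55.0 p [ 350.1 -125.   408. ] yaw(y axis) -4.7 tilt 0.0 w 0.08553730742609365 F [-0.6 -0.1 -0.5] ff 0.0 q [-0.34 -0.33 -0.2   1.71  0.    1.31]
wrist knife_ring 0.95 [ 668. -224.  242.] [149.3 -83.6] dist 18
wrist knife_handle 0.67 [ 670. -227.  162.] [151.5 -86.6] dist 89
wrist brush_handle 0.88 [ 673. -134.  169.] [147.9   6.7] dist 82
wrist squeegee_handle 0.77 [681. -50. 164.] [150.4  90.8] dist 87
wrist squeegee_handle 0.71 [694. -48. 165.] [163.4  93.6] dist 90
wrist knife_ring 0.58 [ 666. -225.  241.] [147.4 -85.3] dist 16
wrist knife_handle 0.49 [ 660. -228.  253.] [141.1 -88. ] dist 7
wrist brush_handle 0.69 [ 676. -136.  171.] [151.3   4.8] dist 81
wrist squeegee_handle 0.6 [686. -51. 162.] [155.1  90.2] dist 90
```

```bash
python3 -c "
from workcell import *
print(finish_job())"
```

```text
the job is handed in; nothing more can be done
None
```

The job is handed in at about 56 s, result not reported: squeegee, brush and knife hang on hooks 3, 2 and 1, both clamps grip the front board (clamp 1's pin about 17 mm above its edge, limit 24), and the stand still measures in place.

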